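# Put the washstand toiletries back on their own stands

## Robot

A 6-joint arm with a two-finger parallel gripper is mounted at the origin on the work surface. World frame = base frame: x ahead of the robot, y to its left, z up, the work surface at z = 0. Lengths are in m, angles in rad, forces in N, time in s.
With the tool pointing down it reaches from about 0.35 to 0.975 m from the base axis. Payload 4.9 kg.
Tool frame: the origin (TCP) lies at the very end of the fingers, on their centre line; the grasp point (between the pads) lies 19 mm behind it (manip.grasp_offset is the distance from the TCP to the grasp point, in m); z points along the fingers, y is the line along which they close (so a half turn about z gives the same grasp; the last joint's range is limited). The gripper opens to 85 mm and grips with 20 to 120 N. Pads are 22 mm wide; open, the fingers measure 114 mm over their backs; the gripper's body (76 mm by 85 mm) begins 54 mm behind the grasp point. The pads swing forward as they close: fully open they stand 13 mm farther back than shut.
Start: joints at [1.153, 0.053, 1.613, -0, 1.476, -0.119], TCP at [0.184, 0.597, 0.231] pointing down, gripper open.
Joint ranges: [-3.01, 3.01], [-1.01, 2.22], [0.06, 2.58], [-1.02, 4.17], [0.09, 2.62], [-3.14, 3.14]. Speed limits (rad/s): [2.57, 2.57, 3.14, 3.14, 3.14, 3.14].

## Interface

Orientations are given as [roll, pitch, yaw] about the fixed x, y, z axes, in that order (R = Rz(yaw) Ry(pitch) Rx(roll)).
In Python, from workcell import manip gives the robot as it stands.
- The arm moves only by the tool servo_tool, never from a script. Its argument "motion" is a list that holds one entry, the list of rows, each a list of 7 numbers: the shift along the world's x, y, z in mm, then the turn, a rotation vector about the world's x, y, z in rad, then the closure, from -1 (fully open) to 1 (shut). A call has 1 to 12 rows; each row shifts and turns the commanded pose from where the row before left it; what a row does not reach is not made up. A row lasts 1/10 s, in which the tool goes at most 50 mm and 8.59 degrees, less where a joint would pass 70% of its speed; a pose out of reach is approached as far as the arm can. A call is refused whole if a number of a shift passes 50 or a number of a turn 0.15, either way. A call with a gripper value outside its range is refused whole. The fingers move at their own pace and stop on an object; "squeeze" is the grip in N (left out, the last holds). Time passes only in rows, so rows that do not move let the fingers close. It gives the time, the measured TCP pose, the force, the opening and the grip force at its end, in the units of the state.
- manip.read_state(): the state, without advancing time (a new reading comes with each control period).
- manip.capture(name): name is "side" or "top" or "wrist"; returns the picture (480x640x3 uint8, red, green, blue); there is no depth.
- manip.get_calibration(name): a dict with "mtx" (3x3 intrinsics, pixels), "world_from_camera" (4x4, takes a point from camera to world coordinates); the wrist camera has in their place "tool_from_camera" (4x4, takes a point from camera to tool coordinates, whose origin is the TCP and whose axes are the flange's). Camera axes: x right, y up, looking along -z (the intrinsics and any distortion apply to the point x, -y, -z); pixel columns grow to the right and rows downward; lengths in m; the calibration is good to about 2 mm. A picture is of the moment at which its call begins: read the wrist's pose just before it. get_calibration takes no time and is no camera call.
- manip.hand_in(): hands the job in; it is judged then, once.
The state is a dict: "time_s": time; "joint_positions": joint angles; "dq": joint speeds; "tau": joint torques, N m; "ee_pos": TCP position; "orientation": TCP orientation; "force": force on the tool from outside, world axes, zero at the start; "wrist_torque": the same for the moment, N m; "width": opening from 0.0 (shut) to 1.0 (fully open); "grasp_force": force on a finger pad.
Only numpy, scipy, OpenCV 4.12 (cv2) and the standard library are available. Lean on these libraries where they do the work, as an engineer would, in place of code of your own. Each camera call takes 0.05 s, during which the arm holds its last target. There are 200 camera calls.

## Task

The toiletries on this washstand have been muddled up: put each one back upright in the middle of its own stand - the open tumbler on the round coaster, the small capped bottle on the flat square coaster, the bar of soap lying flat and lengthwise on the ribbed soap dish, and the squat lidded jar in the rimmed tray (one that is already right can stay). The stone counter is wet, so never set any of them down on it; use the empty glass plate as the free spot while you swap. Leave the soap dispenser standing where it is.

Things in the scene. Friction and masses are not known exactly. Their poses are not given: they have to be found in the camera images.
- tumbler: Plain white ceramic tumbler, open at the top, straight-sided: 60 mm outside diameter, 90 mm tall, wall 4 mm. Its origin is the centre of its underside, z up. At the start it stands on one of the wooden stands.
- bottle: Small round amber bottle with a paper label and a black cap: body 38 mm in diameter up to 72 mm, cap 30 mm in diameter, 100 mm tall in all. Its origin is the centre of its underside, z up. At the start it stands on one of the wooden stands.
- soap: Off-white bar of soap lying flat: 80 mm long (its x), 50 mm wide (its y), 30 mm thick. Its origin is the centre of its underside, z up. At the start it lies on one of the wooden stands.
- jar: Squat round white ceramic jar with a fixed steel lid: 60 mm in diameter, 54 mm tall to the top of the lid, plus a lid knob 16 mm in diameter and 12 mm high. Its origin is the centre of its underside, z up. At the start it stands on one of the wooden stands.
- round_coaster: Flat round wooden coaster, 100 mm in diameter, 12 mm thick; the tumbler's place. Fixed to the counter; its origin is the centre of its underside, on the counter (z = 0). 
- square_coaster: Flat square wooden coaster without a rim, 90 x 90 mm, 12 mm thick; the bottle's place. Fixed to the counter; its origin is the centre of its underside, on the counter (z = 0). 
- soap_dish: Oblong ribbed wooden soap dish, 125 mm long (its x) by 85 mm (its y), the ribs running lengthwise; the rib tops, on which things stand, are flat and 12 mm above the counter; the soap's place. Fixed to the counter; its origin is the centre of its underside, on the counter (z = 0). 
- rim_tray: Square wooden tray with a low raised rim, 120 x 120 mm outside, 108 x 108 mm inside; its floor is 12 mm above the counter, its rim 6 mm above the floor (18 mm above the counter); the jar's place. Fixed to the counter; its origin is the centre of its underside, on the counter (z = 0). 
- glass_plate: Plain greenish glass plate on four low feet, 130 mm (its x) by 110 mm (its y), its top 12 mm above the counter; empty at the start: the free spot, big enough for any one of the toiletries. Fixed to the counter; its origin is the centre of its underside, on the counter (z = 0). 
- dispenser: Bystander: glass soap dispenser with a steel pump, up to 74 mm in diameter, 177 mm tall, its spout reaching 40 mm towards its -x; loose. Its origin is the centre of its underside. Not to be disturbed.
Things that resemble listed ones, but are neither listed nor needed, are in the scene too. There is more than one size of the soap; the job needs the largest.

How it is judged:
At the end, for the whole second after the job is handed in: Tumbler on the round coaster, bottle on the square coaster, soap on the soap dish, jar in the rimmed tray: each within 15 mm of the middle, resting on the surface (origin 8 to 17 mm above the stand's underside), upright within 0.1 rad, soap lengthwise within 0.26 rad; released, at rest (horizontal distance between tumbler and round_coaster below 0.015 m and z of tumbler in the frame of round_coaster between 0.008 and 0.017 m and angle between each of tumbler, bottle, soap, jar's own z axis and vertical below 0.1 rad and linear speed of each of tumbler, bottle, soap, jar below 0.02 m/s and horizontal distance between bottle and square_coaster below 0.015 m and z of bottle in the frame of square_coaster between 0.008 and 0.017 m and horizontal distance between soap and soap_dish below 0.015 m and z of soap in the frame of soap_dish between 0.008 and 0.017 m and horizontal distance between jar and rim_tray below 0.015 m and z of jar in the frame of rim_tray between 0.008 and 0.017 m and angle between the x axis of soap and the x axis of soap_dish, either way round below 0.26 rad); the robot touches nothing.
It fails at once if one of the toiletries is set down on or falls to the bare counter (height (world z) of any of tumbler, bottle, soap, jar below 0.006 m).
It fails at once if the soap dispenser is shifted by more than 20 mm or tipped by more than 0.3 rad (distance of dispenser from where it was at the start of the episode above 0.02 m or angle between dispenser's own z axis and vertical above 0.3 rad).
It also fails if it takes over 128 s, if anything falls off the work surface, if the arm or the gripper's body presses on something with over 40 N, if the wrist force passes 120 N, or if a joint passes its speed limit or range.

## Working session

There is one attempt and no reset: what is moved stays moved. The work goes in short steps, Python scripts to look and compute and a tool call to move; the robot and the scene stay as the last step left them, time stands still between calls to the robot, and variables do not carry over. Pictures are saved under pics/ and viewed, at most 14 in all, crops included, and the job is handed in when it is done.

Besides the shell and the picture viewer there is one more tool, called as name([rows], argument=value, ...), one row to a line, values as JSON. servo_tool: Moves the arm, as the interface text tells. Its arguments: {"type":"object","properties":{"motion":{"type":"array"},"squeeze":{"type":"number"}},"required":["motion"]}

```bash
mkdir -p pics
python3 - <<'E'
from workcell import manip
import cv2
for n in("top","side"):
    cv2.imwrite(f"pics/{n}0.png",manip.capture(n)[:,:,::-1])
    c=manip.get_calibration(n);print(n,c)
print(manip.get_calibration("wrist"));print(manip.read_state())
E
```

```text
top {'mtx': array([[523.23693198,   0.        , 324.2350595 ],
       [  0.        , 523.23693198, 248.32204042],
       [  0.        ,   0.        ,   1.        ]]), 'world_from_camera': array([[-0.02817479,  0.9854035 , -0.16788725,  0.31013891],
       [-0.9993871 , -0.03125921, -0.01575706,  0.07320155],
       [-0.02077509,  0.1673404 ,  0.98568027,  1.06630758],
       [ 0.        ,  0.        ,  0.        ,  1.        ]])}
side {'mtx': array([[590.84444879,   0.        , 327.29799801],
       [  0.        , 590.84444879, 225.07663554],
       [  0.        ,   0.        ,   1.        ]]), 'world_from_camera': array([[ 0.99751273,  0.05506052, -0.04400785,  0.43509398],
       [-0.06968351,  0.67635524, -0.73327198, -0.73146425],
       [-0.0106094 ,  0.73451476,  0.67850977,  0.78639988],
       [ 0.        ,  0.        ,  0.        ,  1.        ]])}
{'mtx': array([[340.47019364,   0.        , 323.98529065],
       [  0.        , 340.47019364, 242.36996947],
       [  0.        ,   0.        ,   1.        ]]), 'tool_from_camera': array([[ 4.84869540e-04,  9.65919023e-01,  2.588
[... 295 characters left out ...]
'time_s': 0.1, 'joint_positions': array([ 1.15299161e+00,  5.33063078e-02,  1.61417640e+00,  1.62284768e-05,
        1.47601370e+00, -1.19018968e-01]), 'dq': array([ 4.93671693e-04, -2.35902844e-03, -2.46595674e-03,  7.43154381e-05,
        1.61749352e-04, -3.68346228e-04]), 'tau': array([-7.00432101e-04, -3.94902921e+01, -3.71363175e+01, -1.81320825e-04,
        3.95269773e-03, -2.93698761e-06]), 'ee_pos': array([0.18374648, 0.59677757, 0.2301646 ]), 'orientation': array([-3.13970428e+00, -2.42086712e-04,  2.84280512e+00]), 'force': array([-0.92244958, -0.15393891, -0.20661025]), 'wrist_torque': array([-0.01109928, -0.02204227, -0.02114971]), 'grasp_force': 0.0, 'width': 1.0000005265814702}
```

View pics/top0.png

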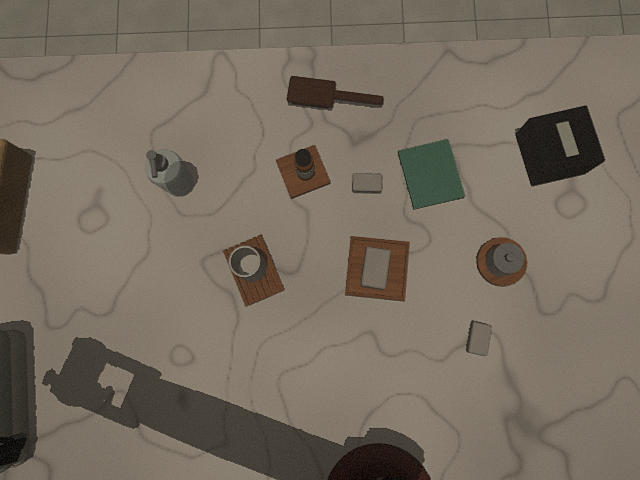

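View pics/side0.png

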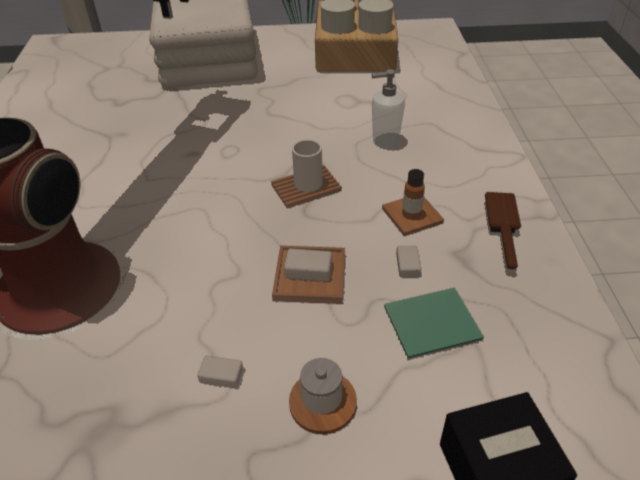

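The top view shows the bottle on the square coaster (305,165), the tumbler on the soap dish (247,262), the soap in the rimmed tray (376,267), the jar on the round coaster (505,258), and the glass plate at (431,174). The side view agrees. Next I measure these.

```bash
cat > h.py <<'E'
import numpy as np,cv2
from workcell import manip
C={n:manip.get_calibration(n) for n in("top","side")}
def ray(n,uv,z):
    c=C[n];uv=np.atleast_2d(np.asarray(uv,float));K=c["mtx"];T=c["world_from_camera"]
    d=np.c_[(uv[:,0]-K[0,2])/K[0,0],-(uv[:,1]-K[1,2])/K[1,1],-np.ones(len(uv))]@T[:3,:3].T
    o=T[:3,3];return (o+d*((z-o[2])/d[:,2])[:,None])[:,:2]
def proj(n,p):
    c=C[n];K=c["mtx"];T=np.linalg.inv(c["world_from_camera"]);q=T[:3,:3]@np.asarray(p,float)+T[:3,3]
    return K[0,0]*q[0]/-q[2]+K[0,2],K[1,1]*q[1]/q[2]+K[1,2]
E
python3 - <<'E'
from h import *
im=cv2.imread("pics/top0.png");hsv=cv2.cvtColor(im,cv2.COLOR_BGR2HSV)
for u,v in((295,185),(355,290),(490,240),(265,290),(376,262),(505,250),(330,230),(248,248),(305,155),(430,180),(235,258)):print((u,v),hsv[v,u])
wood=((hsv[...,0]<15)&(hsv[...,1]>110)&(hsv[...,2]>40)).astype(np.uint8)*255
green=((abs(hsv[...,0].astype(int)-75)<25)&(hsv[...,1]>80)).astype(np.uint8)*255
for nm,m in(("wood",wood),("green",green)):
    for c in cv2.findContours(m,cv2.RETR_EXTERNAL,cv2.CHAIN_APPROX_NONE)[0]:
        if cv2.contourArea(c)<600: continue
        w=(ray("top",c[:,0],0.012)*1000).astype(np.float32)
        r=cv2.minAreaRect(w);e=cv2.minEnclosingCircle(w)
        print(nm,cv2.boundingRect(c),np.round(r[0],1),np.round(r[1],1),round(r[2],1),np.round(e[0],1),round(e[1],1))
crop=cv2.resize(im[130:370,210:540],(792,576),interpolation=cv2.INTER_CUBIC)
cv2.imwrite("pics/crop0.png",crop)
E
```

```text
(295, 185) [ 13 139  99]
(355, 290) [ 11 148 102]
(490, 240) [ 12 154  88]
(265, 290) [ 12 134  93]
(376, 262) [ 18  53 116]
(505, 250) [15 41 87]
(330, 230) [ 18  46 134]
(248, 248) [25 50 56]
(305, 155) [ 0 38 34]
(430, 180) [65 61 83]
(235, 258) [18 39 66]
wood (477, 238, 50, 48) [ 451.7 -267.2] [98.6 96. ] 88.2 [ 452.4 -267. ] 50.0
wood (345, 236, 64, 65) [446.7 -15.7] [119.8 120.5] 82.3 [446.6 -15.2] 83.3
wood (223, 235, 61, 71) [450.5 236.1] [124.6  84.4] 21.9 [450.9 236.7] 74.0
wood (276, 145, 54, 53) [656.3 130.7] [89.9 88.7] 20.1 [656.2 130.8] 61.4
wood (287, 76, 73, 31) [830.3  82.4] [152.8  59.9] 81.0 [829.6  83.8] 78.1
```

View pics/crop0.png

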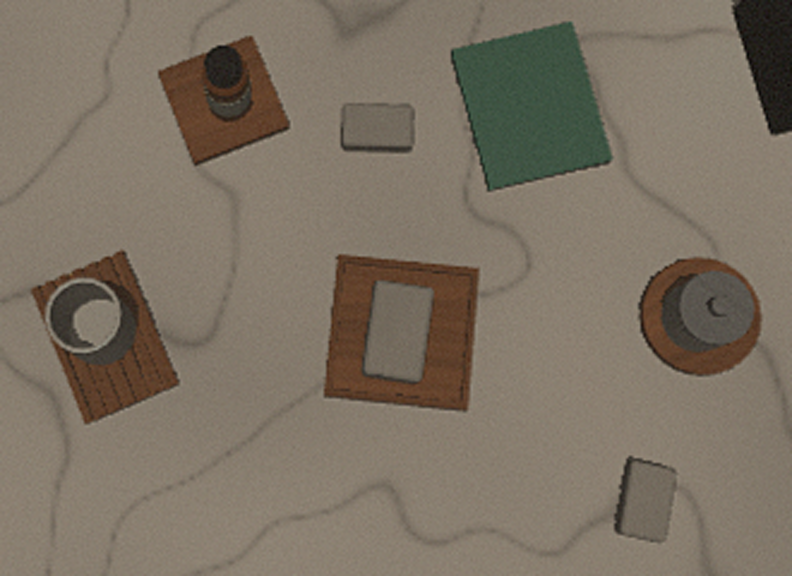

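The crop shows all four items clearly: tumbler rim centre at about (87,316), jar lid (718,309), soap corners (378,282), (434,287), (420,382) and (365,375), and cap top (224,66). I'll convert these to world positions.

Run:
```python
from h import *
f=lambda p:np.array(p,float)/2.4+[210,130]
np.set_printoptions(precision=1,suppress=True)
print("tumbler",ray("top",f([[87,316],[47,316],[127,316],[87,277],[87,354]]),.102)*1000)
print("jar",ray("top",f([[718,310],[681,310],[755,310]]),.066)*1000, "knob",ray("top",f([[721,307]]),.078)*1000)
def rect(n,c,z):
    w=(ray("top",f(c),z)*1000).astype(np.float32);r=cv2.minAreaRect(w);print(n,w.mean(0),r)
rect("soap",[[378,282],[434,287],[420,382],[365,375]],.042)
rect("small1",[[342,103],[414,104],[412,151],[341,149]],.02)
rect("small2",[[628,458],[677,468],[665,542],[616,533]],.02)
rect("glass",[[451,49],[571,22],[611,160],[488,190]],.012)
print("bottle",ray("top",f([[224,66]]),.112)*1000)
# side checks on HSV: jar knob / bottle cap pixel predictions
im=cv2.imread("pics/side0.png")
for n,p in dict(dish=[.4506,.2363,.012],tray=[.447,-.0155,.012],rnd=[.452,-.267,.012],sq=[.6563,.1307,.012]).items():
    u,v=proj("side",p);cv2.circle(im,(int(u),int(v)),2,(255,0,0),-1)
P=dict(t=(ray("top",f([[87,316]]),.102)[0],.102),j=(ray("top",f([[721,307]]),.078)[0],.078),s=(ray("top",f([[399,331]]),.042)[0],.042),b=(ray("top",f([[224,66]]),.112)[0],.112))
for n,(p,z) in P.items():
    u,v=proj("side",[*p,z]);cv2.circle(im,(int(u),int(v)),2,(0,255,0),-1)
    u,v=proj("side",[*p,.012]);cv2.circle(im,(int(u),int(v)),2,(0,0,255),-1)
cv2.imwrite("pics/side1.png",cv2.resize(im[130:440,180:480],(580,600)))
```

```text
tumbler [[453.7 234.9]
 [454.7 266.2]
 [452.8 203.7]
 [484.6 234.8]
 [424.  235. ]]
jar [[ 448.2 -264.9]
 [ 449.1 -235.5]
 [ 447.3 -294.2]] knob [[ 448.8 -263.4]]
soap [442.1 -11.9] ((442.4061584472656, -12.300203323364258), (46.202423095703125, 80.45318603515625), 79.77220916748047)
small1 [623.   -2.8] ((623.0755615234375, -3.0914649963378906), (62.17431640625, 41.999229431152344), 86.67095184326172)
small2 [ 299.8 -208.9] ((299.5980224609375, -208.97573852539062), (40.37583541870117, 61.783203125), 76.66349792480469)
glass [ 640.8 -136.8] ((640.3731079101562, -137.0413055419922), (130.39646911621094, 109.45537567138672), 11.19715690612793)
bottle [[649.7 123.4]]
```

View pics/side1.png

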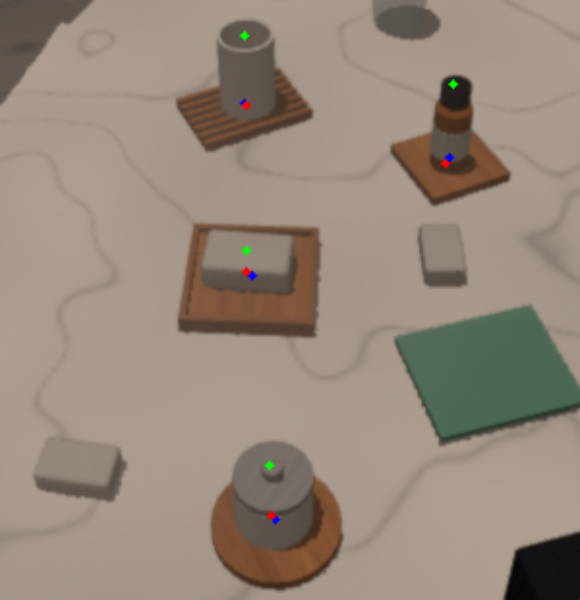

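The side check agrees: the projected object and stand centres land correctly. The soap in the tray is the 80 mm one, and the loose ones are 62 mm. The bottle sits about 10 mm from its centre, so I'll recheck it later. I start with the tumbler.

servo_tool([
  [[27, -36, -7, 0, 0, 0, -1], [27, -36, -7, 0, 0, 0, -1], [27, -36, -7, 0, 0, 0, -1], [27, -36, -7, 0, 0, 0, -1], [27, -36, -7, 0, 0, 0, -1], [27, -36, -7, 0, 0, 0, -1], [27, -36, -7, 0, 0, 0, -1], [27, -36, -7, 0, 0, 0, -1], [27, -36, -7, 0, 0, 0, -1], [27, -38, -7, 0, 0, 0, -1], [0, 0, 0, 0, 0, 0, -1], [0, 0, 0, 0, 0, 0, -1]],
], squeeze=40)

```text
time_s: 1.3
ee_pos: [0.4539, 0.2344, 0.1606]
orientation: [-3.141, -0.002, 2.84]
force: [-0.3, -0.2, 0.7]
width: 1.0
grasp_force: 0.0
```

servo_tool([
  [[0, 0, -30, 0, 0, 0, -1], [0, 0, -30, 0, 0, 0, -1], [0, 0, -30, 0, 0, 0, -1], [0, 0, -20, 0, 0, 0, -1], [0, 0, -5, 0, 0, 0, -1], [0, 0, 0, 0, 0, 0, -0.2], [0, 0, 0, 0, 0, 0, 0.2], [0, 0, 0, 0, 0, 0, 0.4], [0, 0, 0, 0, 0, 0, 0.4], [0, 0, 0, 0, 0, 0, 0.4], [0, 0, 0, 0, 0, 0, 0.4], [0, 0, 0, 0, 0, 0, 0.4]],
])

```text
time_s: 2.5
ee_pos: [0.4555, 0.2363, 0.0485]
orientation: [3.138, 0.003, 2.843]
force: [-1.1, 3.5, 6.0]
width: 0.678
grasp_force: 35.5
```

servo_tool([
  [[0, 0, 10, 0, 0, 0, 0.6], [0, 0, 20, 0, 0, 0, 0.6], [0, 0, 30, 0, 0, 0, 0.6], [0, 0, 0, 0, 0, 0, 0.6], [0, 0, 0, 0, 0, 0, 0.6]],
])

```text
time_s: 3.0
ee_pos: [0.454, 0.235, 0.1065]
orientation: [3.142, 0.001, 2.843]
force: [0.4, 0.4, -3.5]
width: 0.683
grasp_force: 35.0
```

Run:
```python
from h import *
print(manip.read_state()["ee_pos"])
im=cv2.cvtColor(manip.capture("side"),cv2.COLOR_RGB2BGR);cv2.imwrite("pics/side2.png",im[60:360,200:520])
```

```text
[0.45403802 0.23503037 0.10652511]
```

View pics/side2.png

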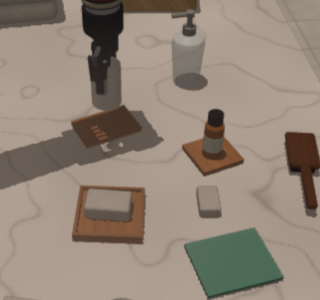

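The tumbler is lifted and upright, seen at (105,85) in the crop. I carry it to the glass plate.

servo_tool([
  [[10, -20, 0, 0, 0, 0, 0.6], [20, -40, 0, 0, 0, 0, 0.6], [20, -40, 0, 0, 0, 0, 0.6], [20, -40, 0, 0, 0, 0, 0.6], [20, -40, 0, 0, 0, 0, 0.6], [20, -40, 0, 0, 0, 0, 0.6], [20, -40, 0, 0, 0, 0, 0.6], [20, -40, 0, 0, 0, 0, 0.6], [20, -40, 0, 0, 0, 0, 0.6], [16, -32, 0, 0, 0, 0, 0.6], [0, 0, 0, 0, 0, 0, 0.6], [0, 0, 0, 0, 0, 0, 0.6]],
])

```text
time_s: 4.25
ee_pos: [0.6386, -0.137, 0.1036]
orientation: [3.141, -0.005, 2.841]
force: [-0.0, 0.5, -2.8]
width: 0.683
grasp_force: 34.8
```

servo_tool([
  [[0, 0, -25, 0, 0, 0, 0.6], [0, 0, -20, 0, 0, 0, 0.6], [0, 0, -7, 0, 0, 0, 0.6], [0, 0, -3, 0, 0, 0, 0.6], [0, 0, 0, 0, 0, 0, 0.6], [0, 0, 0, 0, 0, 0, 0.6]],
])

```text
time_s: 4.85
ee_pos: [0.6407, -0.1366, 0.0526]
orientation: [-3.142, 0.002, 2.843]
force: [-0.6, -0.3, -1.1]
width: 0.68
grasp_force: 34.7
```

servo_tool([
  [[0, 0, -2, 0, 0, 0, 0.6], [0, 0, -1, 0, 0, 0, 0.6], [0, 0, 0, 0, 0, 0, 0.6]],
])

```text
time_s: 5.15
ee_pos: [0.6402, -0.1368, 0.0486]
orientation: [3.142, 0.001, 2.843]
force: [0.6, -0.4, -2.9]
width: 0.686
grasp_force: 34.9
```

servo_tool([
  [[0, 0, -1, 0, 0, 0, 0.6], [0, 0, -1, 0, 0, 0, 0.6], [0, 0, 0, 0, 0, 0, 0.6]],
])

```text
time_s: 5.45
ee_pos: [0.6405, -0.1369, 0.0485]
orientation: [-3.141, 0.001, 2.843]
force: [-4.2, 2.2, 7.0]
width: 0.682
grasp_force: 35.7
```

Contact, so I release and lift clear.

servo_tool([
  [[0, 0, 0, 0, 0, 0, 0.1], [0, 0, 0, 0, 0, 0, -0.5], [0, 0, 0, 0, 0, 0, -1], [0, 0, 0, 0, 0, 0, -1], [0, 0, 0, 0, 0, 0, -1], [0, 0, 20, 0, 0, 0, -1], [0, 0, 40, 0, 0, 0, -1], [0, 0, 50, 0, 0, 0, -1], [0, 0, 10, 0, 0, 0, -1]],
])

```text
time_s: 6.35
ee_pos: [0.6436, -0.1379, 0.1743]
orientation: [-3.141, 0.012, 2.843]
force: [0.8, -0.2, 1.3]
width: 0.999
grasp_force: 0.0
```

servo_tool([
  [[-33, 21, -4, 0, 0, 0.03, -1], [-33, 21, -4, 0, 0, 0.03, -1], [-33, 21, -10, 0, 0, 0.03, -0.5], [-33, 21, -20, 0, 0, 0.03, -0.5], [-33, 21, -20, 0, 0, 0.015, -0.5], [-33, 20, -20, 0, 0, 0, -0.5], [0, 0, 0, 0, 0, 0, -0.5], [0, 0, 0, 0, 0, 0, -0.5], [0, 0, 0, 0, 0, 0, -0.5]],
])

```text
time_s: 7.25
ee_pos: [0.4438, -0.0123, 0.0898]
orientation: [-3.141, 0.003, 2.978]
force: [0.6, 0.3, -0.2]
width: 0.752
grasp_force: 0.0
```

Run:
```python
from h import *
s=manip.read_state();print(s["ee_pos"],s["orientation"],s["width"])
cv2.imwrite("pics/w1.png",manip.capture("wrist")[:,:,::-1])
cv2.imwrite("pics/t1.png",manip.capture("top")[:,:,::-1])
```

```text
[ 0.44376506 -0.01228393  0.08977477] [-3.1413725   0.00315056  2.97753468] 0.7519459831565669
```

View pics/w1.png

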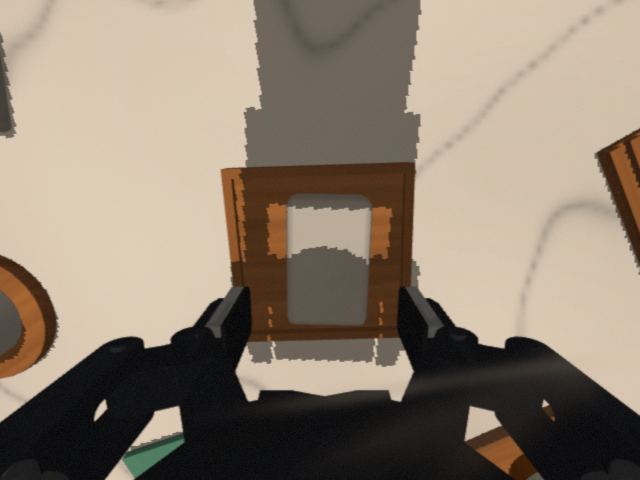

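The wrist view shows the soap (columns 287–371) centred between the fingers (250–398) and parallel to them. I descend.

servo_tool([
  [[0, 0, -30, 0, 0, 0, -0.5], [0, 0, -25, 0, 0, 0, -0.5], [0, 0, -12, 0, 0, 0, -0.5], [0, 0, -5, 0, 0, 0, -0.5], [0, 0, 0, 0, 0, 0, -0.5], [0, 0, 0, 0, 0, 0, -0.5]],
])

```text
time_s: 7.95
ee_pos: [0.4432, -0.012, 0.0175]
orientation: [-3.142, 0.002, 2.978]
force: [0.4, -0.6, 0.5]
width: 0.752
grasp_force: 0.0
```

servo_tool([
  [[0, 0, -2, 0, 0, 0, -0.4], [0, 0, -1, 0, 0, 0, 0], [0, 0, 0, 0, 0, 0, 0.3], [0, 0, 0, 0, 0, 0, 0.6], [0, 0, 0, 0, 0, 0, 0.6], [0, 0, 0, 0, 0, 0, 0.6], [0, 0, 0, 0, 0, 0, 0.6]],
])

```text
time_s: 8.65
ee_pos: [0.4431, -0.0118, 0.0146]
orientation: [3.142, 0.002, 2.978]
force: [-0.5, 0.5, 5.0]
width: 0.576
grasp_force: 41.3
```

servo_tool([
  [[0, 0, 10, 0, 0, 0, 0.8], [0, 0, 20, 0, 0, 0, 0.8], [0, 0, 20, 0, 0, 0, 0.8], [0, 0, 0, 0, 0, 0, 0.8]],
])

```text
time_s: 9.05
ee_pos: [0.4441, -0.0121, 0.0663]
orientation: [-3.141, 0.006, 2.978]
force: [0.9, 0.6, -0.1]
width: 0.58
grasp_force: 41.9
```

servo_tool([
  [[1, 30, 0, 0, 0, 0.07, 0.8], [1, 36, 0, 0, 0, 0.08, 0.8], [1, 36, 0, 0, 0, 0.08, 0.8], [1, 36, 0, 0, 0, 0.08, 0.8], [1, 36, 0, 0, 0, 0.08, 0.8], [1, 36, 0, 0, 0, 0.08, 0.8], [2, 38, 0, 0, 0, 0.08, 0.8], [0, 0, 0, 0, 0, 0, 0.8], [0, 0, 0, 0, 0, 0, 0.8], [0, 0, 0, 0, 0, 0, 0.8]],
])

```text
time_s: 10.05
ee_pos: [0.4493, 0.2355, 0.0624]
orientation: [-3.141, -0.002, -2.756]
force: [0.3, 0.1, -1.0]
width: 0.577
grasp_force: 42.2
```

Run:
```python
from h import *
s=manip.read_state();print(s["ee_pos"],s["orientation"],s["width"],s["grasp_force"])
cv2.imwrite("pics/w2.png",manip.capture("wrist")[:,:,::-1])
```

```text
[0.44931917 0.23545784 0.0623644 ] [-3.14130774e+00 -1.70020723e-03 -2.75619243e+00] 0.576604117676636 42.22684979438782
```

View pics/w2.png

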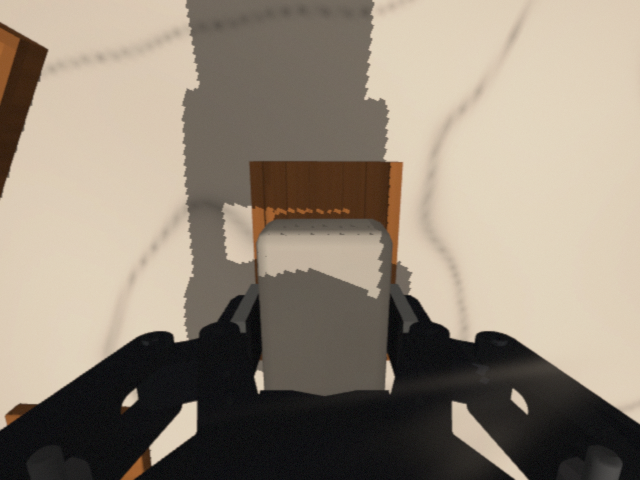

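The soap is aligned with the dish (both vertical in the image, dish columns 250–403, soap 258–390). I lower it.

servo_tool([
  [[2, 1, -20, 0, 0, 0, 0.8], [0, 0, -18, 0, 0, 0, 0.8], [0, 0, -5, 0, 0, 0, 0.8], [0, 0, -2, 0, 0, 0, 0.8], [0, 0, 0, 0, 0, 0, 0.8], [0, 0, 0, 0, 0, 0, 0.8]],
])

```text
time_s: 10.7
ee_pos: [0.4528, 0.2373, 0.0193]
orientation: [-3.141, 0.002, -2.756]
force: [-0.7, -0.8, -1.2]
width: 0.579
grasp_force: 42.2
```

servo_tool([
  [[0, 0, -1, 0, 0, 0, 0.8], [0, 0, -1, 0, 0, 0, 0.8], [0, 0, 0, 0, 0, 0, 0.8]],
])

```text
time_s: 11.0
ee_pos: [0.452, 0.2374, 0.0165]
orientation: [-3.142, 0.0, -2.755]
force: [-0.2, 0.2, -1.8]
width: 0.577
grasp_force: 42.2
```

servo_tool([
  [[0, 0, -1, 0, 0, 0, 0.8], [0, 0, -1, 0, 0, 0, 0.8], [0, 0, 0, 0, 0, 0, 0.8]],
])

```text
time_s: 11.3
ee_pos: [0.4522, 0.2374, 0.0146]
orientation: [3.142, 0.0, -2.755]
force: [-0.8, -0.5, 2.3]
width: 0.577
grasp_force: 42.6
```

servo_tool([
  [[0, 0, 0, 0, 0, 0, 0.1], [0, 0, 0, 0, 0, 0, -0.5], [0, 0, 0, 0, 0, 0, -1], [0, 0, 0, 0, 0, 0, -1], [0, 0, 15, 0, 0, 0, -1], [0, 0, 35, 0, 0, 0, -1], [0, 0, 50, 0, 0, 0, -1], [0, 0, 10, 0, 0, 0, -1], [0, -20, 0, 0, 0, 0, -1], [0, -40, 0, 0, 0, -0.1, -1], [0, -40, 0, 0, 0, -0.1, -1], [0, -40, 0, 0, 0, -0.1, -1]],
])

```text
time_s: 12.5
ee_pos: [0.452, 0.0961, 0.1252]
orientation: [-3.141, 0.001, -3.058]
force: [1.3, -0.1, -0.4]
width: 0.998
grasp_force: 0.0
```

servo_tool([
  [[0, -45, 0, 0, 0, -0.1, -1], [0, -45, 0, 0, 0, -0.1, -1], [0, -45, 0, 0, 0, -0.05, -1], [0, -45, 0, 0, 0, 0, -1], [0, -45, 0, 0, 0, 0, -1], [0, -45, 0, 0, 0, 0, -1], [0, -45, 0, 0, 0, 0, -1], [-3, -47, 0, 0, 0, 0, -1], [0, 0, 0, 0, 0, 0, -1], [0, 0, 0, 0, 0, 0, -1]],
])

```text
time_s: 13.5
ee_pos: [0.4488, -0.2657, 0.1248]
orientation: [3.141, 0.0, 2.975]
force: [-0.5, 0.5, 0.3]
width: 0.997
grasp_force: 0.0
```

Run:
```python
from h import *
s=manip.read_state();print(s["ee_pos"],s["orientation"],s["width"])
cv2.imwrite("pics/t2.png",manip.capture("top")[:,:,::-1])
w=manip.capture("wrist")[:,:,::-1];cv2.imwrite("pics/wt.png",np.hstack([cv2.resize(w,(400,300)),cv2.imread("pics/t2.png")[120:420,180:580]]))
```

```text
[ 0.44879925 -0.26565481  0.12482683] [3.14138433e+00 3.31386583e-04 2.97549894e+00] 0.9969939790507989
```

View pics/wt.png

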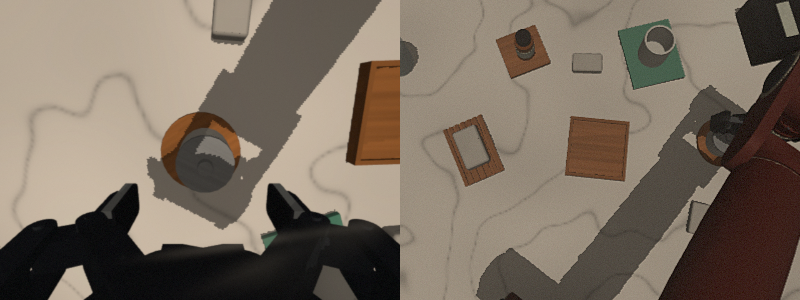

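The soap lies centred on the dish and the tumbler stands on the glass plate. The jar (column 207) is centred between the fingers (mid 204). I descend and grip.

servo_tool([
  [[0, 1, -35, 0, 0, 0, -1], [0, 0, -35, 0, 0, 0, -1], [0, 0, -25, 0, 0, 0, -1], [0, 0, -12, 0, 0, 0, -1], [0, 0, 0, 0, 0, 0, -1], [0, 0, 0, 0, 0, 0, -0.2], [0, 0, 0, 0, 0, 0, 0.2], [0, 0, 0, 0, 0, 0, 0.6], [0, 0, 0, 0, 0, 0, 0.6], [0, 0, 0, 0, 0, 0, 0.6], [0, 0, 0, 0, 0, 0, 0.6]],
])

```text
time_s: 14.7
ee_pos: [0.4505, -0.2646, 0.0195]
orientation: [-3.14, 0.003, 2.978]
force: [-0.7, 2.2, 6.9]
width: 0.693
grasp_force: 43.9
```

servo_tool([
  [[0, 0, 10, 0, 0, 0, 0.6], [0, 0, 20, 0, 0, 0, 0.6], [0, 0, 20, 0, 0, 0, 0.6], [0, 0, 0, 0, 0, 0, 0.6], [0, 0, 0, 0, 0, 0, 0.6]],
])

```text
time_s: 15.2
ee_pos: [0.4489, -0.2638, 0.0674]
orientation: [-3.141, 0.0, 2.978]
force: [-0.5, 0.1, -2.1]
width: 0.691
grasp_force: 43.6
```

servo_tool([
  [[0, 20, 0, 0, 0, 0, 0.6], [0, 38, 0, 0, 0, 0, 0.6], [0, 38, 0, 0, 0, 0, 0.6], [0, 38, 0, 0, 0, 0, 0.6], [0, 38, 0, 0, 0, 0, 0.6], [0, 38, 0, 0, 0, 0, 0.6], [-1, 38, 0, 0, 0, 0, 0.6], [0, 0, 0, 0, 0, 0, 0.6], [0, 0, 0, 0, 0, 0, 0.6]],
])

```text
time_s: 16.1
ee_pos: [0.4469, -0.0151, 0.0659]
orientation: [-3.141, -0.002, 2.98]
force: [-0.0, -0.4, -1.7]
width: 0.69
grasp_force: 44.0
```

servo_tool([
  [[0, 0, -20, 0, 0, 0, 0.6], [0, 0, -15, 0, 0, 0, 0.6], [0, 0, -7, 0, 0, 0, 0.6], [0, 0, -2, 0, 0, 0, 0.6], [0, 0, 0, 0, 0, 0, 0.6], [0, 0, 0, 0, 0, 0, 0.6]],
])

```text
time_s: 16.7
ee_pos: [0.4486, -0.0162, 0.024]
orientation: [-3.142, 0.001, 2.977]
force: [0.2, -0.1, -2.0]
width: 0.69
grasp_force: 44.0
```

servo_tool([
  [[0, 0, -1, 0, 0, 0, 0.6], [0, 0, -1, 0, 0, 0, 0.6], [0, 0, 0, 0, 0, 0, 0.6]],
])

```text
time_s: 17.0
ee_pos: [0.4481, -0.0157, 0.0215]
orientation: [-3.142, 0.0, 2.978]
force: [-0.7, -0.7, -1.3]
width: 0.693
grasp_force: 44.0
```

servo_tool([
  [[0, 0, -1, 0, 0, 0, 0.6], [0, 0, -1, 0, 0, 0, 0.6], [0, 0, 0, 0, 0, 0, 0.6]],
])

```text
time_s: 17.3
ee_pos: [0.4481, -0.0157, 0.0196]
orientation: [-3.142, 0.0, 2.978]
force: [-1.3, 0.6, 1.5]
width: 0.691
grasp_force: 44.2
```

servo_tool([
  [[0, 0, 0, 0, 0, 0, 0.1], [0, 0, 0, 0, 0, 0, -0.5], [0, 0, 0, 0, 0, 0, -1], [0, 0, 0, 0, 0, 0, -1], [0, 0, 15, 0, 0, 0, -1], [0, 0, 35, 0, 0, 0, -1], [0, 0, 45, 0, 0, 0, -1], [0, 0, 45, 0, 0, 0, -1]],
])

```text
time_s: 18.1
ee_pos: [0.4473, -0.0156, 0.1602]
orientation: [3.142, -0.001, 2.978]
force: [0.7, -0.3, -0.3]
width: 0.999
grasp_force: 0.0
```

servo_tool([
  [[16, -10, 0, 0, 0, 0, -1], [36, -22, 0, 0, 0, -0.05, -1], [36, -23, 0, 0, 0, -0.05, -1], [36, -22, 0, 0, 0, -0.04, -1], [36, -23, 0, 0, 0, 0, -1], [32, -21, 0, 0, 0, 0, -1], [0, 0, 0, 0, 0, 0, -1], [0, 0, 0, 0, 0, 0, -1]],
])

```text
time_s: 18.9
ee_pos: [0.6399, -0.1369, 0.1584]
orientation: [3.141, -0.002, 2.837]
force: [-0.0, 0.1, -1.1]
width: 1.002
grasp_force: 0.0
```

Run:
```python
from h import *
s=manip.read_state();print(s["ee_pos"],s["orientation"],s["width"])
w=manip.capture("wrist")[:,:,::-1];t=manip.capture("side")[:,:,::-1];cv2.imwrite("pics/wt2.png",np.hstack([cv2.resize(w,(400,300)),t[130:430,150:550]]))
```

```text
[ 0.6399015  -0.13693397  0.15836554] [ 3.14140587e+00 -1.70379946e-03  2.83719033e+00] 1.0021015661146266
```

View pics/wt2.png

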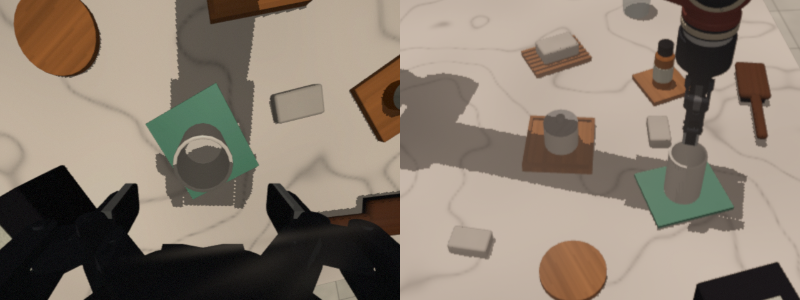

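The jar stands in the tray, and the tumbler (column 203) is centred between the fingers. I grip it.

servo_tool([
  [[0, 0, -35, 0, 0, 0, -1], [0, 0, -35, 0, 0, 0, -1], [0, 0, -30, 0, 0, 0, -1], [0, 0, -13, 0, 0, 0, -1], [0, 0, 0, 0, 0, 0, -1], [0, 0, 0, 0, 0, 0, -0.2], [0, 0, 0, 0, 0, 0, 0.2], [0, 0, 0, 0, 0, 0, 0.6], [0, 0, 0, 0, 0, 0, 0.6], [0, 0, 0, 0, 0, 0, 0.6], [0, 0, 0, 0, 0, 0, 0.6]],
])

```text
time_s: 20.1
ee_pos: [0.6418, -0.1373, 0.0493]
orientation: [-3.142, 0.004, 2.838]
force: [-0.4, 0.1, 7.6]
width: 0.676
grasp_force: 41.1
```

servo_tool([
  [[0, 0, 10, 0, 0, 0, 0.6], [0, 0, 20, 0, 0, 0, 0.6], [0, 0, 25, 0, 0, 0, 0.6], [0, 0, 0, 0, 0, 0, 0.6], [0, 0, 0, 0, 0, 0, 0.6]],
])

```text
time_s: 20.6
ee_pos: [0.6401, -0.1367, 0.1015]
orientation: [-3.142, 0.001, 2.838]
force: [0.3, 0.4, -2.6]
width: 0.679
grasp_force: 40.5
```

servo_tool([
  [[-18, -13, 0, 0, 0, 0, 0.6], [-34, -23, 0, 0, 0, 0, 0.6], [-34, -24, 0, 0, 0, 0, 0.6], [-34, -23, 0, 0, 0, 0, 0.6], [-34, -24, 0, 0, 0, 0, 0.6], [-34, -23, 0, 0, 0, 0, 0.6], [0, 0, 0, 0, 0, 0, 0.6], [0, 0, 0, 0, 0, 0, 0.6], [0, 0, 0, 0, 0, 0, 0.6]],
])

```text
time_s: 21.5
ee_pos: [0.4519, -0.266, 0.1003]
orientation: [3.141, -0.001, 2.838]
force: [0.2, 0.2, -2.7]
width: 0.682
grasp_force: 40.7
```

servo_tool([
  [[0, 0, -20, 0, 0, 0, 0.6], [0, 0, -20, 0, 0, 0, 0.6], [0, 0, -7, 0, 0, 0, 0.6], [0, 0, -2, 0, 0, 0, 0.6], [0, 0, 0, 0, 0, 0, 0.6], [0, 0, 0, 0, 0, 0, 0.6]],
])

```text
time_s: 22.1
ee_pos: [0.4529, -0.2671, 0.0534]
orientation: [-3.141, 0.002, 2.838]
force: [0.2, 0.1, -1.8]
width: 0.68
grasp_force: 40.7
```

servo_tool([
  [[0, 0, -1, 0, 0, 0, 0.6], [0, 0, -1, 0, 0, 0, 0.6], [0, 0, 0, 0, 0, 0, 0.6]],
])

```text
time_s: 22.4
ee_pos: [0.452, -0.2668, 0.0505]
orientation: [-3.141, 0.0, 2.838]
force: [0.6, 0.4, -2.1]
width: 0.679
grasp_force: 40.7
```

servo_tool([
  [[0, 0, -1, 0, 0, 0, 0.6], [0, 0, -1, 0, 0, 0, 0.6], [0, 0, 0, 0, 0, 0, 0.6]],
])

```text
time_s: 22.7
ee_pos: [0.4521, -0.2669, 0.0493]
orientation: [-3.142, -0.0, 2.838]
force: [-3.0, 1.6, 4.8]
width: 0.679
grasp_force: 41.3
```

servo_tool([
  [[0, 0, -0.5, 0, 0, 0, 0.6], [0, 0, 0, 0, 0, 0, 0.6]],
])

```text
time_s: 22.9
ee_pos: [0.4522, -0.2669, 0.0494]
orientation: [-3.142, -0.0, 2.838]
force: [-4.0, 2.8, 8.1]
width: 0.678
grasp_force: 41.9
```

Released below, then I move the arm clear of the view (towards the front right).

servo_tool([
  [[0, 0, 0, 0, 0, 0, 0.1], [0, 0, 0, 0, 0, 0, -0.5], [0, 0, 0, 0, 0, 0, -1], [0, 0, 0, 0, 0, 0, -1], [0, 0, 20, 0, 0, 0, -1], [0, 0, 45, 0, 0, 0, -1], [0, 0, 45, 0, 0, 0, -1], [0, 0, 30, 0, 0, 0, -1], [-20, -40, 0, 0, 0, 0, -1], [-20, -40, 0, 0, 0, 0, -1], [-20, -40, 0, 0, 0, 0, -1], [-20, -40, 0, 0, 0, 0, -1]],
])

```text
time_s: 24.1
ee_pos: [0.3711, -0.4281, 0.1878]
orientation: [-3.141, 0.001, 2.838]
force: [0.7, 0.4, -0.9]
width: 1.0
grasp_force: 0.0
```

Run:
```python
from h import *
w=manip.capture("top")[:,:,::-1];cv2.imwrite("pics/t3.png",w)
im=w.copy();cv2.imwrite("pics/crop3.png",cv2.resize(im[130:370,210:540],(792,576),interpolation=cv2.INTER_CUBIC))
s=manip.capture("side")[:,:,::-1];cv2.imwrite("pics/s3.png",s)
cv2.imwrite("pics/s3b.png",cv2.resize(s[155:245,370:460],(540,540),interpolation=cv2.INTER_CUBIC))
```

```text
(no output)
```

View pics/crop3.png

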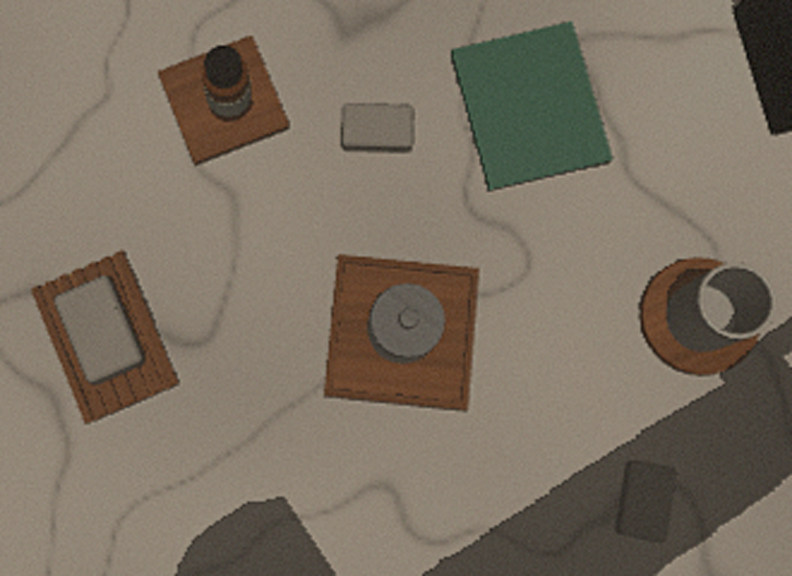

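View pics/s3b.png

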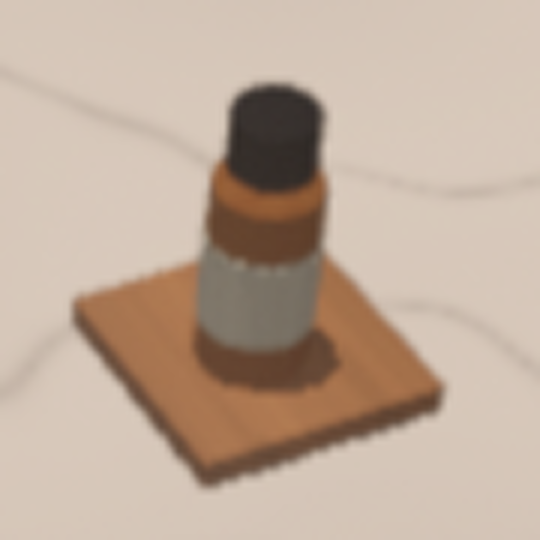

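The top crop shows the soap on the dish, the jar in the tray and the tumbler on the round coaster, all looking centred. The side crop shows the bottle upright, with cap top at (277,113). I measure all four against their stands.

Run:
```python
from h import *
np.set_printoptions(precision=1,suppress=True)
f=lambda p:np.array(p,float)/2.4+[210,130]
g=lambda p:np.array(p,float)/6+[370,155]
print("bottle side",ray("side",g([[277,112]]),.112)*1000,"top",ray("top",f([[224,66]]),.112)*1000,"dark-mask cap:")
for n,z in(("t3",.112),):
    im=cv2.imread("pics/t3.png")[140:175,285:325];m=(im.max(2)<48).astype(np.uint8)
    k,_,st,c=cv2.connectedComponentsWithStats(m);i=1+st[1:,4].argmax();print(st[i],c[i]+[285,140])
print("sq side corners",(ray("side",g([[78,300],[205,470],[440,388]]),.012)*1000)) 
print("tumbler",ray("top",f([[735.5,301]]),.102)*1000,"jar",ray("top",f([[407,321]]),.066)*1000)
w=(ray("top",f([[54,296],[108,274],[145,361],[91,383]]),.042)*1000).astype(np.float32);print("soap",w.mean(0),cv2.minAreaRect(w))
```

```text
bottle side [[652.7 124. ]] top [[649.7 123.4]] dark-mask cap:
[ 10   9  16  18 202] [302.7 157.3]
sq side corners [[600.6 155.5]
 [629.2  70.5]
 [711.4 102.6]]
tumbler [[ 449.8 -266.7]] jar [[447.  -16.5]]
soap [452.2 234.8] ((452.07525634765625, 234.87368774414062), (80.58184814453125, 48.12899398803711), 22.2055606842041)
```

All three moved items are within about 3 mm. The bottle is 7–10 mm off-centre, inside the 15 mm allowed, so it stays. I hand in.

```bash
python3 -c "
from workcell import manip
print(manip.hand_in())"
```

```text
the job is handed in; nothing more can be done
None
```

The job is handed in: tumbler, soap and jar each measured within about 3 mm of the middle of their stands, the bottle left upright on its square coaster about 7–10 mm off-centre (15 mm allowed), and the dispenser left alone; the hand-in returned no verdict.

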